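# Replate the saw's slip clutch and set its transport lock

## Task

Replate the saw's slip clutch so that it can be carried back to the machine: draw the red transport lock right back to its stop, lift the burnt black disc off the hub and put it in the yellow scrap tray. Then put all the fresh plates on the splined hub, friction disc and steel plate by turns with a friction disc at the bottom, each lying flat and fully down, the friction discs on the splines and the steel plates with both ears in the cage slots, the long ears of the two steel plates pointing opposite ways. When the pack is complete, push the transport lock fully across it to its stop, and leave the other things on the bench where they are.

Things in the scene. Friction and masses are not known exactly. Their poses are not given: they have to be found in the camera images.
- clutch_seat (a point): Slip clutch on a fixed green plate (235 x 100 x 12 mm, its middle 36 mm from the hub's axis towards the lock). Point on the hub's axis on the seat, the flat top of its flange (56 mm across), 28 mm above the bench; the lowest disc lies on it. z up, x along the green plate to the transport lock. The sides +y and -y are free for a gripper's fingers, down to 14 mm below the seat.
- hub_top (a point): Centre of the hub's top, 44 mm above the seat; axes as the seat's. The steel hub has four straight splines, along +x, -x, +y and -y, each 14 mm wide, 36 mm over opposite ones; they end 40 mm above the seat and are 2 mm slimmer all round in their top 6 mm.
- slot_near (a point): Upright slot, 27 mm wide, between two grey cage fingers (12 x 16 mm each) on the lock's side of the hub, 44 mm from its axis (+x of the seat). The point is 42 mm above the seat, where the fingers end (top 6 mm with lead-in). Open outwards; takes one ear of each steel plate.
- slot_far (a point): The like slot on the side away from the lock, 44 mm from the hub's axis (-x of the seat).
- lock (a joint): Transport lock: flat steel tongue (26 x 8 mm, underside 40 mm above the seat) with a red grip, sliding along the seat's x axis. 0 = drawn right back to its stop, tip 67 mm from the hub's axis; 0.045 m = fully across to its stop, tip 22 mm from the axis, over the plates' rim. Starts part-way across, slides with about 3 N, stays where it is left.
- lock_grip (a point): Middle of the lock's red grip, an upright block 18 mm along the slide, 20 mm across it, 36 mm high; this point is 68 mm above the seat (grip from 48 to 84 mm), 133 mm from the hub's axis when drawn back, 88 mm when fully across. Axes as the seat's: -x is towards the hub.
- friction1_c (a point): Centre (half-way up) of a friction disc: 66 mm across, 8 mm thick, copper-brown lining, faces alike, 130 g, flat on the bench. In its bore, four notches along its +x, -x, +y, -y (17 mm wide, to 19.5 mm from the centre) fit the hub's splines in any of four quarter turns. Small flats on the rim across x and across y: grip there. Two or three discs are present (None at the start: absent).
- friction2_c (a point): Centre (half-way up) of a friction disc: 66 mm across, 8 mm thick, copper-brown lining, faces alike, 130 g, flat on the bench. In its bore, four notches along its +x, -x, +y, -y (17 mm wide, to 19.5 mm from the centre) fit the hub's splines in any of four quarter turns. Small flats on the rim across x and across y: grip there. Two or three discs are present (None at the start: absent).
- friction3_c (a point): Centre (half-way up) of a friction disc: 66 mm across, 8 mm thick, copper-brown lining, faces alike, 130 g, flat on the bench. In its bore, four notches along its +x, -x, +y, -y (17 mm wide, to 19.5 mm from the centre) fit the hub's splines in any of four quarter turns. Small flats on the rim across x and across y: grip there. Two or three discs are present (None at the start: absent).
- steel1_c (a point): Centre (half-way up) of a steel plate: bright ring 66 mm across, 6 mm thick, plain bore 43 mm, faces alike, 140 g, flat on the bench. Two outward ears 22 mm wide: the long one ends 58 mm from the centre along +x, the short one 46 mm along -x. Both go in the cage slots. Grip across the ring along its y axis (flats at +y and -y). Always two plates.
- steel1_ear (a point): Point on the long ear of steel1, 52 mm from the ring's centre, half-way up.
- steel2_c (a point): Centre (half-way up) of a steel plate: bright ring 66 mm across, 6 mm thick, plain bore 43 mm, faces alike, 140 g, flat on the bench. Two outward ears 22 mm wide: the long one ends 58 mm from the centre along +x, the short one 46 mm along -x. Both go in the cage slots. Grip across the ring along its y axis (flats at +y and -y). Always two plates.
- steel2_ear (a point): Point on the long ear of steel2, 52 mm from the ring's centre, half-way up.
- worn_c (a point): Centre (half-way up) of the worn-out friction disc: same shape and size as the fresh ones (66 mm across, 8 mm thick, same notches and flats, 130 g) but its lining is burnt black. It starts on the hub, lying on the seat, its notches on the splines (its x axis along the seat's x). There is no other plate on the hub at the start.
- scrap_tray (a point): Centre of the inner floor of the yellow scrap tray: open on top, fixed to the bench, 160 x 140 mm outside (x, y), 40 mm high, walls and floor 4 mm thick (floor 4 mm above the bench).
- jade: Bystander: rough green jade block, about 90 x 70 x 75 mm, 0.9 kg. Origin at the centre of its underside.
- blade: Bystander: spare cutting disc lying flat, 124 mm across, 4 mm thick. Origin at the centre of its underside.
- coolant: Bystander: white coolant bottle with a blue cap, 68 mm across, 170 mm high. Origin at the centre of its underside.
- spanner: Bystander: steel spanner, 180 mm long, lying flat. Origin at the middle of its underside.
Things that resemble listed ones, but are neither listed nor needed, are in the scene too. Leave any pink look-alike of the part that bears steel1_c alone. What is shaped like the part that bears friction3_c but pink is not meant.

How it is judged:
On the way, in this order (a step that is already met when the one before it is completed fails the run):
1. the transport lock is drawn right back to its stop (value of joint lock below 0.003 m), for 0.2 s.
2. all the fresh plates lie on the hub, friction disc and steel plate by turns from a friction disc at the bottom, fully down, the two long ears pointing opposite ways, with the lock still back (horizontal distance between each of friction1_c, friction2_c, friction3_c and clutch_seat below 0.004 m and (z of friction1_c in the frame of clutch_seat between 0.0015 and 0.0065 m or z of friction1_c in the frame of clutch_seat between 0.0155 and 0.0205 m or z of friction1_c in the frame of clutch_seat between 0.0295 and 0.0345 m) and angle between the z axis of each of friction1_c, friction2_c, friction3_c, steel1_c, steel2_c and the z axis of clutch_seat, either way round below 0.08 rad and (z of friction2_c in the frame of clutch_seat between 0.0015 and 0.0065 m or z of friction2_c in the frame of clutch_seat between 0.0155 and 0.0205 m or z of friction2_c in the frame of clutch_seat between 0.0295 and 0.0345 m) and (z of friction3_c in the frame of clutch_seat between 0.0015 and 0.0065 m or z of friction3_c in the frame of clutch_seat between 0.0155 and 0.0205 m or z of friction3_c in the frame of clutch_seat between 0.0295 and 0.0345 m) and horizontal distance between each of steel1_c, steel2_c and clutch_seat below 0.005 m and (z of steel1_c in the frame of clutch_seat between 0.0085 and 0.0135 m or z of steel1_c in the frame of clutch_seat between 0.0225 and 0.0275 m) and angle between the x axis of each of steel1_c, steel2_c and the x axis of clutch_seat, either way round below 0.15 rad and (z of steel2_c in the frame of clutch_seat between 0.0085 and 0.0135 m or z of steel2_c in the frame of clutch_seat between 0.0225 and 0.0275 m) and ((x of steel1_ear in the frame of clutch_seat above 0.04 m and x of steel2_ear in the frame of clutch_seat below -0.04 m) or (x of steel2_ear in the frame of clutch_seat above 0.04 m and x of steel1_ear in the frame of clutch_seat below -0.04 m)) and value of joint lock below 0.008 m), for 0.2 s.
At the end, for the whole second after the job is handed in: Every fresh plate present lies flat on the hub within 4 mm (steel 5 mm) of its axis, at the height of its turn (friction, steel, friction..) within 2.5 mm; ears in slots, long ears opposite; worn disc in the scrap tray; lock within 3 mm of its fully-across stop; all at rest (horizontal distance between each of friction1_c, friction2_c, friction3_c and clutch_seat below 0.004 m and (z of friction1_c in the frame of clutch_seat between 0.0015 and 0.0065 m or z of friction1_c in the frame of clutch_seat between 0.0155 and 0.0205 m or z of friction1_c in the frame of clutch_seat between 0.0295 and 0.0345 m) and angle between the z axis of each of friction1_c, friction2_c, friction3_c, steel1_c, steel2_c and the z axis of clutch_seat, either way round below 0.08 rad and (z of friction2_c in the frame of clutch_seat between 0.0015 and 0.0065 m or z of friction2_c in the frame of clutch_seat between 0.0155 and 0.0205 m or z of friction2_c in the frame of clutch_seat between 0.0295 and 0.0345 m) and (z of friction3_c in the frame of clutch_seat between 0.0015 and 0.0065 m or z of friction3_c in the frame of clutch_seat between 0.0155 and 0.0205 m or z of friction3_c in the frame of clutch_seat between 0.0295 and 0.0345 m) and horizontal distance between each of steel1_c, steel2_c and clutch_seat below 0.005 m and (z of steel1_c in the frame of clutch_seat between 0.0085 and 0.0135 m or z of steel1_c in the frame of clutch_seat between 0.0225 and 0.0275 m) and angle between the x axis of each of steel1_c, steel2_c and the x axis of clutch_seat, either way round below 0.15 rad and (z of steel2_c in the frame of clutch_seat between 0.0085 and 0.0135 m or z of steel2_c in the frame of clutch_seat between 0.0225 and 0.0275 m) and ((x of steel1_ear in the frame of clutch_seat above 0.04 m and x of steel2_ear in the frame of clutch_seat below -0.04 m) or (x of steel2_ear in the frame of clutch_seat above 0.04 m and x of steel1_ear in the frame of clutch_seat below -0.04 m)) and x of worn_c in the frame of scrap_tray between -0.07 and 0.07 m and y of worn_c in the frame of scrap_tray between -0.06 and 0.06 m and z of worn_c in the frame of scrap_tray below 0.03 m and value of joint lock above 0.042 m and linear speed of each of friction1, friction2, friction3, steel1, steel2, worn below 0.02 m/s); the robot touches nothing.
It fails at once if the jade block is moved by more than 4 cm (distance of jade from where it was at the start of the episode above 0.04 m).
It fails at once if the saw blade is moved by more than 4 cm (distance of blade from where it was at the start of the episode above 0.04 m).
It fails at once if the coolant bottle is moved by more than 4 cm (distance of coolant from where it was at the start of the episode above 0.04 m).
It fails at once if the spanner is moved by more than 4 cm (distance of spanner from where it was at the start of the episode above 0.04 m).
Of friction1, friction2, friction3 only 2 to 3 are there at a start; the rules pass over those that are not, and their reading is None.
At some moment in a run one of friction1, friction2, friction3, steel1, steel2 may be knocked a few centimetres aside while the robot is not near it.
Once in a run the grip may slacken for a moment while it holds something.
It also fails if it takes over 200 s, if anything falls off the work surface, if the arm or the gripper's body presses on something with over 40 N, if the wrist force passes 120 N, or if a joint passes its speed limit or range.

## Robot

A 6-joint arm with a two-finger parallel gripper is mounted at the origin on the work surface. World frame = base frame: x ahead of the robot, y to its left, z up, the work surface at z = 0. Lengths are in m, angles in rad, forces in N, time in s.
With the tool pointing down it reaches from about 0.425 to 0.95 m from the base axis. Payload 14.7 kg.
Tool frame: the origin (TCP) lies on the centre line of the jaws, within the pads' length; the fingertips stand 22 mm ahead of it and the grasp point (between the pads) lies 3 mm ahead of it; z points along the fingers, y is the line along which they close (so a half turn about z gives the same grasp; the last joint's range is limited). The gripper opens to 85 mm and grips with 20 to 120 N. Pads are 22 mm wide; open, the fingers measure 114 mm over their backs; the gripper's body (76 mm by 85 mm) begins 54 mm behind the grasp point. The pads swing forward as they close: fully open they stand 13 mm farther back than shut.
Start: joints at [-1.348, 0.48, 1.596, -0, 1.065, -0.047], TCP at [0.173, -0.626, 0.253] pointing down, gripper open.
Joint ranges: [-2.75, 2.75], [-0.82, 2.05], [0.23, 2.67], [-1.56, 4.7], [0.09, 2.69], [-2.92, 2.92]. Speed limits (rad/s): [1.89, 1.89, 2.39, 3.01, 3.01, 3.01].

## Interface

Orientations are given as a rotation vector (axis times angle).
In Python, from plant import status, viewer, order, models gives the robot as it stands.
- The arm moves only by the shell command python3 -m crank 'ROWS' [FORCE]. ROWS is JSON, a list of rows, each a list of 7 numbers: the turn, a rotation vector about the tool's x, y, z in degrees, then the shift along the tool's x, y, z in cm, then the closure in counts, from 0 (fully open) to 255 (shut). A call has 1 to 20 rows; each row is the pose to reach, as a shift and turn from the pose commanded when the call began, along the tool's axes at that moment; what a row does not reach only later rows make up. A row lasts 1/8 s, in which the tool goes at most 62.5 mm and 10.7 degrees, less where a joint would pass 70% of its speed; a pose out of reach is approached as far as the arm can. A call with a gripper value outside its range is refused whole. The fingers move at their own pace and stop on an object; FORCE is the grip in N (left out, the last holds). Time passes only in rows, so rows that repeat a pose let the fingers close. It gives the time, the measured TCP pose, the force, the opening and the grip force at its end, in the units of the state.
- status.observe(): the state, without advancing time (a new reading comes with each control period).
- viewer.capture(name): name is "side" or "top" or "wrist"; returns a dict with "img" (480x640x3 uint8, blue, green, red), "vertical_fov" (degrees; the focal length in pixels is half the picture's height over the tangent of half this angle, whatever the lens; pixels are square), "cx", "cy" (the principal point, pixels), "D" ([k1, k2, p1, p2, k3] as OpenCV has them; the pictures are not rectified), "R" (3x3) and "t" (3): a world point X has camera coordinates R X + t. Camera axes: x right, y down, z forward; pixel columns grow to the right and rows downward; lengths in m; the calibration is good to about 2 mm. A picture is of the moment at which its call begins. There is no depth.
- order.close_job(): hands the job in; it is judged then, once.
Trained networks look in the newest picture that a camera, given by its name, has taken for a name from the list of things; names that differ only in an ending like _2 or _b are one class to them, and where a whole thing is asked for, a point or a joint stands for the part that bears it (a point fixed in the world has none). Each returns a list of dicts, best first, with "confidence" (0 to 1); they miss things now and then, are a little off and sometimes report something else, mostly with a low value. They report only what shows in the picture. A call takes as long as a camera call. They do not tell look-alikes from the thing itself.
- models.outline_of(camera, query): "mask" (480x640 bool, what is visible of it) and "point" ([column, row] as shares, 0 to 1, of the picture: columns of its width, rows of its height, amid what is visible of it).
- models.landmark_of(camera, query): "point" ([column, row] as shares, 0 to 1, of the picture: columns of its width, rows of its height: a listed point, or the origin of a listed thing).
The state is a dict: "clock": time; "joint_positions": joint angles; "dq": joint speeds; "effort": joint torques, N m; "tool_pos": TCP position; "tool_rot": TCP orientation; "force": force on the tool from outside, world axes, zero at the start; "ft_torque": the same for the moment, N m; "width": finger opening in m; "grasp_force": force on a finger pad.
Only numpy, scipy, OpenCV 4.12 (cv2) and the standard library are available. Lean on these libraries where they do the work, as an engineer would, in place of code of your own. Each camera call takes 0.05 s, during which the arm holds its last target. There are 200 camera calls.

## Working session

There is one attempt and no reset: what is moved stays moved. The work goes in short steps, Python scripts to look and compute and a shell command to move; the robot and the scene stay as the last step left them, time stands still between calls to the robot, and variables do not carry over. Pictures are saved under pics/ and viewed, at most 18 in all, crops included, and the job is handed in when it is done.

```bash
ls; mkdir -p pics
python3 - <<'E'
from plant import status, viewer, order, models
import cv2
print(status.observe())
for c in ("top","side"):
    r=viewer.capture(c); cv2.imwrite(f"pics/{c}0.png",r["img"])
    print(c,r["vertical_fov"],r["cx"],r["cy"],r["D"],r["R"],r["t"])
    for q in ["clutch_seat","hub_top","lock_grip","friction1_c","steel1_c","steel1_ear","worn_c","scrap_tray","slot_near","slot_far","jade","blade","coolant","spanner"]:
        print(q,[(round(d["point"][0]*640,1),round(d["point"][1]*480,1),round(d["confidence"],2)) for d in models.landmark_of(c,q)])
E
```

```text
pics
{'clock': 0.0, 'joint_positions': array([-1.34762051e+00,  4.80846244e-01,  1.59688095e+00,  2.36818961e-05,
        1.06507974e+00, -4.66250312e-02]), 'dq': array([-0.00173427,  0.00166213,  0.00068438,  0.00100624,  0.00027825,
       -0.00014063]), 'effort': array([-6.90731522e-04, -9.50669074e+01, -4.30187845e+01, -1.53505594e-04,
        1.24842345e-02,  2.75878324e-05]), 'tool_pos': array([ 0.17317691, -0.6261066 ,  0.25266038]), 'tool_rot': array([-3.11185247e+00, -4.22337161e-01,  1.35699776e-04]), 'force': array([ 0.68588348,  0.68261124, -0.76824688]), 'ft_torque': array([-0.00350182, -0.00196849,  0.02878531]), 'grasp_force': 0.0, 'width': 0.08498542864645686}
top 45.94941536146933 323.41015261690075 241.63882571621326 [0.0098554 0.        0.        0.        0.       ] [[-0.01995337 -0.99971683  0.01296601]
 [-0.9869199   0.01761962 -0.1602456 ]
 [ 0.15997176 -0.01599386 -0.98699201]] [0.0675115  0.60041864 1.36646749]
clutch_seat [(348.8, 292.0, 0.84)]
hub_top [(352.7, 290.8, 0.86), (441.8, 255.1, 0.73)]
lock_grip [(363.5, 252.5, 0.91)]
friction1_c []
steel1_c [(118
[... 651 characters left out ...]
699 -0.50115394 -0.00141881]
 [-0.30182292  0.52342223 -0.79682626]
 [ 0.40007526 -0.68911094 -0.60420683]] [0.51287517 0.18810121 1.05507678]
clutch_seat [(358.3, 244.5, 0.72)]
hub_top [(363.6, 233.9, 0.65)]
lock_grip [(335.5, 210.3, 0.62)]
friction1_c [(300.3, 302.8, 0.59)]
steel1_c [(233.4, 430.3, 0.84), (274.9, 301.8, 0.57)]
steel1_ear [(149.0, 382.3, 0.88), (252.8, 433.6, 0.87), (298.6, 300.7, 0.56)]
worn_c [(362.5, 248.1, 0.47)]
scrap_tray [(403.4, 181.6, 0.67)]
slot_near [(349.7, 228.6, 0.61), (299.9, 299.5, 0.33)]
slot_far [(374.0, 243.3, 0.58)]
jade [(281.6, 214.6, 0.63)]
blade [(322.5, 189.2, 0.86), (377.1, 241.1, 0.34)]
coolant [(219.6, 302.7, 0.82)]
spanner [(250.2, 250.4, 0.73)]
```

View pics/top0.png

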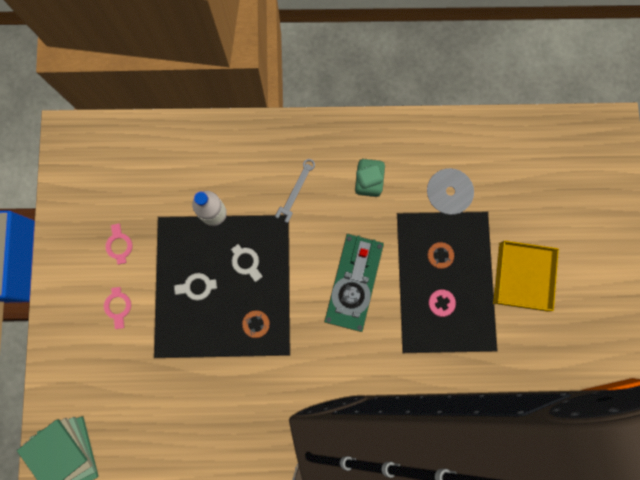

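View pics/side0.png

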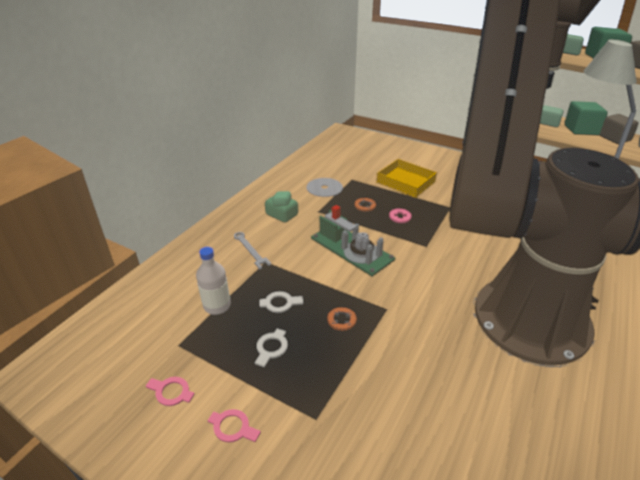

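The pictures show two copper friction discs, at top-view pixels (256,324) and (441,255). The two bright steel plates are at (246,262) and (197,286). There are pink look-alikes at (118,245), (118,307) and (442,302), which I leave alone. The clutch is at (350,293) with its lock grip at (363,252), and the tray is at (526,276). Next I triangulate.

```bash
cat > h.py <<'E'
from plant import status, viewer, order, models
import numpy as np, cv2
from scipy.spatial.transform import Rotation as Rn
def K(r):
    f=240/np.tan(np.radians(r["vertical_fov"]/2)); return np.array([[f,0,r["cx"]],[0,f,r["cy"]],[0,0,1.]])
def ray(r,p):
    u=cv2.undistortPoints(np.array([[p]],float),K(r),np.array(r["D"],float))[0,0]
    R=np.array(r["R"]);return -R.T@np.array(r["t"]),R.T@np.array([u[0],u[1],1.])
def atz(r,p,z):
    o,d=ray(r,p);return o+d*(z-o[2])/d[2]
def tri(obs):
    A=np.zeros((3,3));b=np.zeros(3)
    for r,p in obs:
        o,d=ray(r,p);d=d/np.linalg.norm(d);M=np.eye(3)-np.outer(d,d);A+=M;b+=M@o
    return np.linalg.solve(A,b)
def proj(r,X):
    return cv2.projectPoints(np.array(X,float).reshape(-1,1,3),cv2.Rodrigues(np.array(r["R"]))[0],np.array(r["t"],float),K(r),np.array(r["D"],float))[0][:,0]
def lm(c,q):
    return [(d["point"][0]*640,d["point"][1]*480,round(d["confidence"],2)) for d in models.landmark_of(c,q)]
def yawR(yaw): # tool down, tool y axis (closing) at world angle yaw(rad); 
    y=np.array([np.cos(yaw),np.sin(yaw),0]);z=np.array([0,0,-1.]);return np.c_[np.cross(y,z),y,z]
def go(x,y,z,yawdeg):
    """shift/turn in row units from the present pose to TCP xyz, closing axis at world yaw"""
    s=status.observe();R0=Rn.from_rotvec(s["tool_rot"]);best=None
    for k in (-180,0,180):
        R1=Rn.from_matrix(yawR(np.radians(yawdeg+k)));w=(R0.inv()*R1).as_rotvec(degrees=True)
        q6=np.degrees(s["joint_positions"][5])
        if best is None or np.linalg.norm(w)<np.linalg.norm(best):best=w
    d=R0.inv().apply(np.array([x,y,z])-s["tool_pos"])*100
    print("go",np.round(best,1),np.round(d,2),"q6",round(q6,1),"clk",round(s["clock"],1))
E
python3 - <<'E'
from h import *
t=viewer.capture("top");s=viewer.capture("side")
st=status.observe();R=Rn.from_rotvec(st["tool_rot"]).as_matrix();print(np.round(R,3))
def T(n,a,b):print(n,np.round(tri([(t,a),(s,b)]),4))
T("seat",(348.8,292),(358.3,244.5));T("hubtop",(352.7,290.8),(363.6,233.9));T("grip",(363.5,252.5),(335.5,210.3))
T("near",(358.6,279.3),(349.7,228.6));T("far",(347.5,314.8),(374,243.3));T("tray",(526,276),(406,178))
T("fA",(256,324),(342,319));T("fB",(441,255),(365,204));T("sA",(246,262),(281,302));T("sB",(197,286.5),(272,346))
for n,p,z in [("fA",(256,324),.004),("fB",(441,255),.004),("sA",(246,262),.003),("sB",(199,286.5),.003),("sAear",(259.4,277.9),.003),("sAshort",(236,248),.003),("sBearL",(177,290),.003),("sBshort",(215,285),.003),("bottle",(211,222),0),("jade",(370,180),.0)]:
    print(n,np.round(atz(t,p,z),4))
w=viewer.capture("wrist");cv2.imwrite("pics/w0.png",w["img"])
Rw=np.array(w["R"]);c=-Rw.T@np.array(w["t"]);print("wristcam in tool:",R.T@(c-st["tool_pos"]),R.T@Rw.T[:,2],w["vertical_fov"])
for n,X in [("hub",(.0,-.5,.07))]:print(proj(w,X))
E
```

```text
[[ 0.964  0.267 -0.   ]
 [ 0.267 -0.964  0.   ]
 [-0.    -0.    -1.   ]]
seat [ 0.4742 -0.0051  0.0374]
hubtop [ 0.4701 -0.0144  0.0694]
grip [ 0.5641 -0.0392  0.0993]
near [ 0.5072 -0.0264  0.0647]
far [0.4213 0.0029 0.0666]
tray [ 0.5087 -0.4584  0.0132]
fA [0.4004 0.2286 0.0014]
fB [ 0.567  -0.2471  0.0038]
sA [0.5572 0.2534 0.0008]
sB [0.4973 0.3777 0.001 ]
fA [0.4021 0.229  0.004 ]
fB [ 0.5685 -0.2465  0.004 ]
sA [0.5596 0.2546 0.003 ]
sB [0.4992 0.3734 0.003 ]
sAear [0.5182 0.2204 0.003 ]
sAshort [0.5963 0.2803 0.003 ]
sBearL [0.4914 0.4288 0.003 ]
sBshort [0.5022 0.333  0.003 ]
bottle [0.6661 0.3456 0.    ]
jade [ 0.7716 -0.0706  0.    ]
wristcam in tool: [ 0.06763311 -0.00038327 -0.12169439] [-2.62382504e-01 -4.91746603e-04  9.64963823e-01] 59.68880224458782
[[122.12262934 378.99124185]]
```

```bash
python3 -c "
from h import *
go(.51,-.022,.27,-105.5)"
```

```text
go [-0.  0. 31.] [ 48.57 -49.29  -1.67] q6 -2.7 clk 1.6
```

View pics/w0.png

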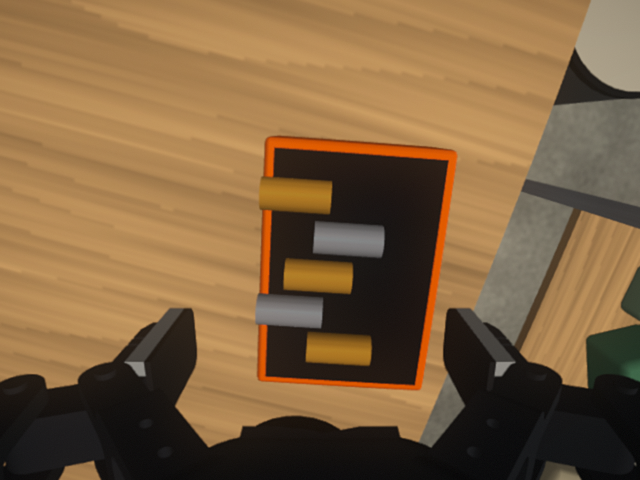

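The wrist picture shows a small panel at about (350,265). It has five bars, gold, grey, gold, grey, gold, which may mean a third friction disc is hidden by the arm. I'll move and look again.

```bash
python3 -m crank '[[0,0,31,48.6,-49.3,-1.7,0],[0,0,31,48.6,-49.3,-1.7,0],[0,0,31,48.6,-49.3,-1.7,0],[0,0,31,48.6,-49.3,-1.7,0],[0,0,31,48.6,-49.3,-1.7,0],[0,0,31,48.6,-49.3,-1.7,0],[0,0,31,48.6,-49.3,-1.7,0],[0,0,31,48.6,-49.3,-1.7,0],[0,0,31,48.6,-49.3,-1.7,0],[0,0,31,48.6,-49.3,-1.7,0],[0,0,31,48.6,-49.3,-1.7,0],[0,0,31,48.6,-49.3,-1.7,0],[0,0,31,48.6,-49.3,-1.7,0],[0,0,31,48.6,-49.3,-1.7,0],[0,0,31,48.6,-49.3,-1.7,0],[0,0,31,48.6,-49.3,-1.7,0]]'
python3 - <<'E'
from h import *
r=viewer.capture("wrist");t=viewer.capture("top")
a=np.hstack([r["img"],t["img"]]);cv2.imwrite("pics/a1.png",cv2.resize(a,(800,300),interpolation=cv2.INTER_AREA))
cv2.imwrite("pics/w1.png",r["img"])
Z=dict(clutch_seat=.028,hub_top=.072,lock_grip=.096,worn_c=.032,slot_near=.07,slot_far=.07)
for q,z in Z.items():
    print(q,[(np.round(p,1),np.round(atz(r,p[:2],z),4)) for p in lm("wrist",q)])
print(status.observe()["tool_pos"])
E
```

```text
clock: 3.65
tool_pos: [0.5101, -0.0226, 0.2704]
tool_rot: [3.112, -0.427, 0.0]
force: [0.2, -0.9, 0.7]
width: 0.0854
grasp_force: 0.0
clutch_seat [(array([316.5, 262.6,   0.7]), array([ 0.4641, -0.0055,  0.028 ])), (array([316.5, 150.4,   0.6]), array([ 0.5606, -0.0327,  0.028 ]))]
hub_top [(array([320. , 277.2,   0.9]), array([ 0.4648, -0.009 ,  0.072 ])), (array([ 35.2, 235.5,   0.7]), array([0.5611, 0.2048, 0.072 ]))]
lock_grip [(array([316.2, 152.8,   0.7]), array([ 0.5618, -0.0334,  0.096 ])), (array([115.9, 363.3,   0.7]), array([0.4459, 0.1688, 0.096 ])), (array([ 77.3, 263.3,   0.5]), array([0.5331, 0.1634, 0.096 ]))]
worn_c [(array([316.8, 263.4,   0.8]), array([ 0.4646, -0.006 ,  0.032 ]))]
slot_near [(array([315.7, 222.3,   0.6]), array([ 0.5091, -0.0179,  0.07  ])), (array([1.178e+02, 3.667e+02, 3.000e-01]), array([0.4309, 0.1868, 0.07  ]))]
slot_far [(array([318.8, 322.5,   0.6]), array([0.4254, 0.0031, 0.07  ]))]
[ 0.5102795  -0.02176449  0.27029822]
```

View pics/a1.png

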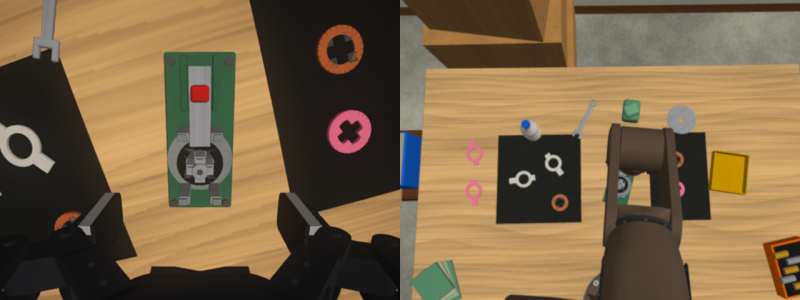

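View pics/w1.png

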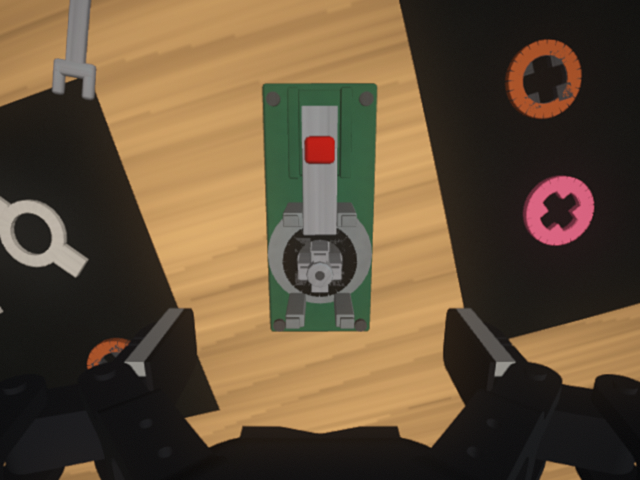

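The box seen before is decor. The clutch is centred at (320,277), its grip at (320,150), and no third disc is in view. I work out the axis and hub from the plate corners.

Run:
```python
from h import *
r=viewer.capture("wrist")
c=[atz(r,p,.012) for p in [(263,84),(377.5,84),(369.5,330.5),(271,330.5)]]
print(np.round(c,4)); m=np.mean(c,0)
e=(c[0]+c[1]-c[2]-c[3]);a=np.arctan2(e[1],e[0]);print("axis",np.degrees(a),"len",np.linalg.norm(e)/2,"wid",np.linalg.norm(c[0]-c[1]),np.linalg.norm(c[2]-c[3]))
u=np.array([np.cos(a),np.sin(a)]);print("hub from plate",m[:2]-.036*u)
h=atz(r,(319.5,276.5),.072);print("hub top",h)
g=atz(r,(320,150),.112);print("grip top",g, "d",np.linalg.norm(g[:2]-h[:2]))
go(g[0],g[1],.20,np.degrees(a)-90)
```

```text
[[ 0.6268 -0.0024  0.012 ]
 [ 0.6004 -0.0974  0.012 ]
 [ 0.3765 -0.0351  0.012 ]
 [ 0.403   0.0599  0.012 ]]
axis -15.552331609252402 len 0.2323592728930764 wid 0.09854576355596767 0.0985919211804208
hub from plate [ 0.4670066  -0.00909277]
hub top [ 0.4657216 -0.0080595  0.072    ]
grip top [ 0.56379839 -0.0357845   0.112     ] d 0.10192023122529335
go [ 0. -0.  0.] [ 5.53 -0.08  7.03] q6 99.7 clk 4.1
```

```bash
python3 -m crank '[[0,0,0,5.5,-0.1,7,0],[0,0,0,5.5,-0.1,7,0],[0,0,0,5.5,-0.1,7,0],[0,0,0,5.5,-0.1,7,0]]'
python3 - <<'E'
from h import *
r=viewer.capture("wrist");cv2.imwrite("pics/w2.png",r["img"])
hsv=cv2.cvtColor(r["img"],cv2.COLOR_BGR2HSV);m=((hsv[...,0]<8)|(hsv[...,0]>174))&(hsv[...,1]>180)&(hsv[...,2]>120)
m=m[:,:].astype(np.uint8);n,l,s,c=cv2.connectedComponentsWithStats(m)
for i in range(1,n):
    if s[i,4]>200:print(s[i],c[i],atz(r,c[i],.112))
print("grip",[np.round(atz(r,p[:2],.096),4) for p in lm("wrist","lock_grip")],"hub",[(p,np.round(atz(r,p[:2],.072),4)) for p in lm("wrist","hub_top")])
u=np.array([np.cos(np.radians(-15.5)),np.sin(np.radians(-15.5))])
print(proj(r,[[.564,-.0358,.112],[.4660,-.0085,.072]]))
E
```

```text
clock: 4.6
tool_pos: [0.5632, -0.0354, 0.2009]
tool_rot: [-3.113, 0.425, 0.0]
force: [0.6, -0.1, 0.4]
width: 0.0856
grasp_force: 0.0
[ 306  234   36   42 1064] [323.78289474 259.44924812] [ 0.56464925 -0.03696887  0.112     ]
grip [array([ 0.5621, -0.0356,  0.096 ])] hub [((323.392, 388.176, 0.72), array([ 0.4629, -0.009 ,  0.072 ]))]
[[321.97392118 261.15006405]
 [321.47966459 384.58403168]]
```

View pics/w2.png

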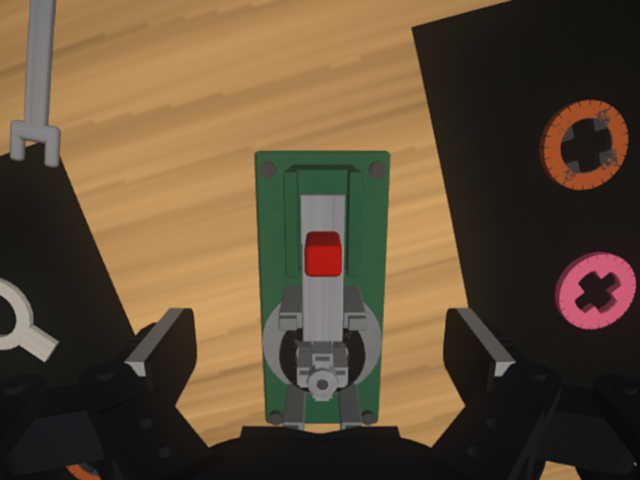

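The lock grip is at (323,259) and the hub at (322,385), which agrees with the projection to about 1.5 mm. I descend, grip and draw back.

```bash
python3 -m crank '[[0,0,0,0.1,0,9.6,0],[0,0,0,0.1,0,9.6,0],[0,0,0,0.1,0,9.6,0],[0,0,0,0.1,0,9.6,255],[0,0,0,0.1,0,9.6,255],[0,0,0,0.1,0,9.6,255],[0,0,0,0.1,0,9.6,255],[0,0,0,0.1,0,9.6,255],[0,0,0,0.8,0,9.6,255],[0,0,0,1.6,0,9.6,255],[0,0,0,2.4,0,9.6,255],[0,0,0,3,0,9.6,255],[0,0,0,3,0,9.6,255]]' 50
```

```text
clock: 6.38
tool_pos: [0.5935, -0.0453, 0.1056]
tool_rot: [3.111, -0.424, 0.004]
force: [-2.9, -16.3, 11.9]
width: 0.0194
grasp_force: 48.6
```

```bash
python3 -m crank '[[0,0,0,0.2,0.05,0,255],[0,0,0,0.4,0.1,0,255],[0,0,0,0.4,0.1,0,255]]'; python3 -m crank '[[0,0,0,0.2,0.05,0,255],[0,0,0,0.4,0.1,0,255],[0,0,0,0.4,0.1,0,255]]'
```

```text
clock: 6.75
tool_pos: [0.5958, -0.0461, 0.1055]
tool_rot: [3.112, -0.425, 0.0]
force: [-8.8, -4.1, 17.9]
width: 0.0192
grasp_force: 49.7
clock: 7.12
tool_pos: [0.5961, -0.0463, 0.1054]
tool_rot: [-3.112, 0.425, 0.01]
force: [-26.0, 11.4, 37.2]
width: 0.0194
grasp_force: 52.2
```

The lock is at its stop: the tool stalled at 0.596 m. I release, rise over the hub, check the fingertip geometry and refine the hub position.

```bash
python3 -m crank '[[0,0,0,-0.3,-0.2,0,255],[0,0,0,-0.3,-0.2,0,0],[0,0,0,-0.3,-0.2,0,0],[0,0,0,-0.3,-0.2,0,0],[0,0,0,-0.3,-0.2,-5,0],[0,0,0,-0.3,-0.2,-10,0],[0,0,0,-6.5,-0.2,-11,0],[0,0,0,-12.8,-0.2,-11,0],[0,0,0,-12.8,-0.2,-11,0],[0,0,0,-12.8,-0.2,-11,0]]'
python3 - <<'E'
from h import *
st=status.observe();R=Rn.from_rotvec(st["tool_rot"]).as_matrix()
r=viewer.capture("wrist");cv2.imwrite("pics/w3.png",r["img"])
for z in (0,.005,.009,.015,.022):print(z,proj(r,[st["tool_pos"]+R@np.array([x,s*.0425,z]) for x in(.011,-.011) for s in (1,-1)]).round(0).tolist())
print(st["tool_pos"],[(q,np.round(atz(r,p[:2],z),4),p) for q,z in (("hub_top",.072),("lock_grip",.096)) for p in lm("wrist",q)])
print(proj(r,[[.4668,-.0090,.072],[.4680,-.0107,.072],[.4660,-.0085,.072]]))
E
```

```text
clock: 8.38
tool_pos: [0.4775, -0.0114, 0.2147]
tool_rot: [-3.113, 0.424, -0.002]
force: [0.7, 1.3, -0.1]
width: 0.0852
grasp_force: 0.0
0 [[456.0, 315.0], [189.0, 315.0], [450.0, 375.0], [195.0, 375.0]]
0.005 [[451.0, 308.0], [194.0, 308.0], [446.0, 367.0], [199.0, 367.0]]
0.009 [[448.0, 303.0], [197.0, 304.0], [442.0, 361.0], [202.0, 361.0]]
0.015 [[443.0, 297.0], [202.0, 297.0], [438.0, 352.0], [207.0, 352.0]]
0.022 [[438.0, 289.0], [207.0, 290.0], [433.0, 343.0], [211.0, 343.0]]
[ 0.47746108 -0.01137708  0.21474208] [('hub_top', array([ 0.4651, -0.008 ,  0.072 ]), (321.472, 256.8, 0.95)), ('lock_grip', array([ 0.5965, -0.0451,  0.096 ]), (322.688, 22.608, 0.67)), ('lock_grip', array([0.524 , 0.1554, 0.096 ]), (40.19199999999999, 247.584, 0.67))]
[[322.2011072  253.974454  ]
 [324.2044829  251.62499112]
 [321.79401842 255.29014602]]
```

View pics/w3.png

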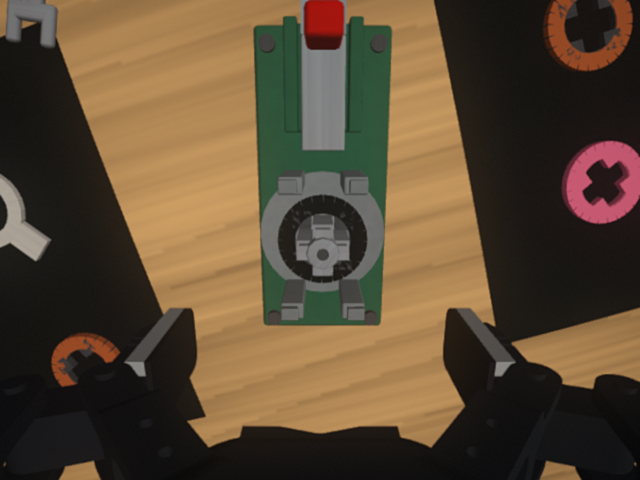

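Hub top is at (322,254.5), so the hub axis is about (0.4664, -0.0090). The lock sits back and nothing else has moved. The open fingertips stand about 8 mm ahead of the TCP. Now I grip the worn disc.

```bash
python3 -m crank '[[0,0,0,-1.1,0.05,6,0],[0,0,0,-1.1,0.05,12,0],[0,0,0,-1.1,0.05,16,0],[0,0,0,-1.1,0.05,18.2,0],[0,0,0,-1.1,0.05,18.2,0],[0,0,0,-1.1,0.05,18.2,255],[0,0,0,-1.1,0.05,18.2,255],[0,0,0,-1.1,0.05,18.2,255],[0,0,0,-1.1,0.05,18.2,255],[0,0,0,-1.1,0.05,18.2,255]]' 50
```

```text
clock: 9.78
tool_pos: [0.467, -0.0091, 0.0334]
tool_rot: [-3.113, 0.425, -0.003]
force: [-1.4, -0.2, 9.8]
width: 0.0651
grasp_force: 56.4
```

```bash
python3 -m crank '[[0,0,0,0,0,-4,255],[0,0,0,0,0,-8,255],[0,0,0,0,0,-13,255],[0,0,0,0,0,-17,255],[0,0,0,3,8,-17,255],[0,0,0,16.1,42.1,-17,255],[0,0,0,16.1,42.1,-17,255],[0,0,0,16.1,42.1,-17,255],[0,0,0,16.1,42.1,-17,255],[0,0,0,16.1,42.1,-17,255],[0,0,0,16.1,42.1,-17,255],[0,0,0,16.1,42.1,-17,255],[0,0,0,16.1,42.1,-17,255],[0,0,0,16.1,42.1,-17,255]]'
python3 - <<'E'
from h import *
r=viewer.capture("wrist");cv2.imwrite("pics/w4.png",r["img"])
print([(p,np.round(atz(r,p[:2],.004),4)) for p in lm("wrist","scrap_tray")],[(q,p) for q in ("worn_c",) for p in lm("wrist",q)])
hsv=cv2.cvtColor(r["img"],cv2.COLOR_BGR2HSV);m=((hsv[...,0]>20)&(hsv[...,0]<28)&(hsv[...,1]>220)&(hsv[...,2]>90)).astype(np.uint8)
n,l,s,c=cv2.connectedComponentsWithStats(m);i=1+np.argmax(s[1:,4]);print(s[i],c[i],atz(r,c[i],.02))
E
```

```text
clock: 11.52
tool_pos: [0.5083, -0.4561, 0.2025]
tool_rot: [-3.112, 0.423, 0.001]
force: [0.3, -0.3, -1.0]
width: 0.0649
grasp_force: 58.9
[((317.312, 218.496, 0.66), array([ 0.5102, -0.4535,  0.004 ]))] []
[  200   104   210   193 27461] [306.81373584 187.89974873] [ 0.53727899 -0.4532427   0.02      ]
```

View pics/w4.png

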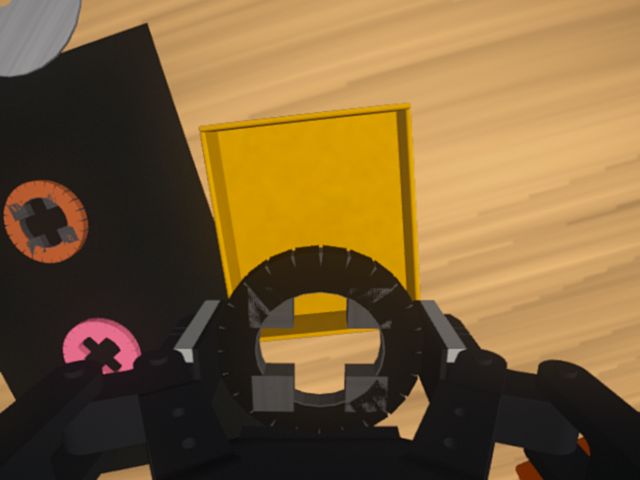

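The worn disc is held square, centred at about (320,350). The yellow tray spans (200–415, 104–340), so its centre is under the tool. I drop the disc and go on to the copper disc at (45,222).

```bash
python3 -m crank '[[0,0,0,0.1,-0.3,6,255],[0,0,0,0.1,-0.3,12,255],[0,0,0,0.1,-0.3,14.5,255],[0,0,0,0.1,-0.3,14.5,255],[0,0,0,0.1,-0.3,14.5,0],[0,0,0,0.1,-0.3,14.5,0],[0,0,0,0.1,-0.3,14.5,0],[0,0,0,0,0,8,0],[0,0,0,0,0,2,0],[0,0,0,0,0,0,0]]'
python3 - <<'E'
from h import *
r=viewer.capture("wrist");t=viewer.capture("top")
print("worn",[(np.round(p,2),np.round(atz(r,p[:2],.008),4)) for p in lm("wrist","worn_c")])
for p in lm("wrist","friction1_c"):print(np.round(p,2),np.round(atz(r,p[:2],.004),4))
go(.5535,-.2425,.2145,-105.55)
E
```

```text
clock: 12.92
tool_pos: [0.5097, -0.4591, 0.2075]
tool_rot: [3.109, -0.424, 0.008]
force: [-0.0, -0.3, -1.5]
width: 0.0854
grasp_force: 0.0
worn [(array([311.68, 218.78,   0.88]), array([ 0.5134, -0.4532,  0.008 ])), (array([3.1213e+02, 2.2128e+02, 2.9000e-01]), array([ 0.5114, -0.453 ,  0.008 ]))]
go [ 0. -0.  0.] [ -1.41 -21.94  -1.2 ] q6 61.0 clk 13.1
```

```bash
cat >> h.py <<'E'
def rect(r,c,z,half=.07,px=.00025):
    n=int(2*half/px);g=(np.arange(n)-n/2)*px
    X=np.stack(np.meshgrid(c[0]+g,c[1]+g)+[np.full((n,n),z)],-1)  # img[row=y,col=x]
    p=proj(r,X.reshape(-1,3)).reshape(n,n,2).astype(np.float32)
    return cv2.remap(r["img"],p[...,0],p[...,1],cv2.INTER_LINEAR),px,n
def disc(r,c,z=.004):
    "copper disc: centre, notch angle mod 90"
    for _ in range(2):
        im,px,n=rect(r,c,z,.055);h=cv2.cvtColor(im,cv2.COLOR_BGR2HSV)
        m=((h[...,0]>3)&(h[...,0]<16)&(h[...,1]>120)&(h[...,2]>60)).astype(np.uint8)
        yy,xx=np.mgrid[:n,:n];m[np.hypot(yy-n/2,xx-n/2)*px>.042]=0
        m=cv2.morphologyEx(m,cv2.MORPH_OPEN,np.ones((5,5)))
        e=cv2.fitEllipse(cv2.convexHull(cv2.findNonZero(m)))
        c=np.array(c[:2])+(np.array(e[0])-n/2)*px
    g=cv2.cvtColor(im,cv2.COLOR_BGR2GRAY).astype(float);a=np.radians(np.arange(360));v=np.zeros(360)
    for R in np.arange(.014,.0185,.0005):
        v+=cv2.remap(g.astype(np.float32),(e[0][0]+R/px*np.cos(a)).astype(np.float32)[None],(e[0][1]+R/px*np.sin(a)).astype(np.float32)[None],1)[0]
    F=np.fft.fft(v);ph=np.degrees(-np.angle(-F[4]))/4  # dark = notch
    print("disc c",c.round(4),"dia",np.round(np.array(e[1])*px,4),"notch",round(ph%90,1),"h4/dc",abs(F[4])/abs(F[0]));return c,ph%90,im
def steel(r,c,z=.003):
    for _ in range(2):
        im,px,n=rect(r,c,z,.075);h=cv2.cvtColor(im,cv2.COLOR_BGR2HSV)
        m=((h[...,1]<60)&(h[...,2]>110)).astype(np.uint8)
        k,l,s,cc=cv2.connectedComponentsWithStats(m)
        i=1+np.argmax(s[1:,4]);m=(l==i).astype(np.uint8)
        cs,hi=cv2.findContours(m,cv2.RETR_CCOMP,cv2.CHAIN_APPROX_NONE)
        hole=max((q for q,j in zip(cs,hi[0]) if j[3]>=0),key=cv2.contourArea);e=cv2.fitEllipse(hole)
        c=np.array(c[:2])+(np.array(e[0])-n/2)*px
    yy,xx=np.nonzero(m);d=np.c_[xx-e[0][0],yy-e[0][1]]*px;rr=np.hypot(*d.T)
    w,V=np.linalg.eigh(d[rr>.036].T@d[rr>.036]);ax=V[:,1]
    if d[rr>.05].mean(0)@ax<0:ax=-ax
    print("steel c",c.round(4),"bore",np.round(np.array(e[1])*px,4),"long ear",round(np.degrees(np.arctan2(ax[1],ax[0])),1),"ends",(d@ax).max().round(4),(d@ax).min().round(4));return c,np.degrees(np.arctan2(ax[1],ax[0])),im
E
python3 -m crank '[[0,0,0,1.2,-21.9,-1.2,0],[0,0,0,1.2,-21.9,-1.2,0],[0,0,0,1.2,-21.9,-1.2,0],[0,0,0,1.2,-21.9,-1.2,0],[0,0,0,1.2,-21.9,-1.2,0],[0,0,0,1.2,-21.9,-1.2,0],[0,0,0,1.2,-21.9,-1.2,0]]'
python3 - <<'E'
from h import *
r=viewer.capture("wrist");t=viewer.capture("top");s=viewer.capture("side")
print([(np.round(p,1),atz(r,p[:2],.004).round(4)) for p in lm("wrist","friction1_c")])
c,a,im=disc(r,(.5685,-.2465))
cv2.imwrite("pics/c5.png",np.hstack([cv2.resize(im,(400,400)),cv2.resize(r["img"][100:400,120:520],(400,400))]))
p=proj(r,[c[0],c[1],.004])[0];ls=lm("side","friction1_c")
for q in ls: print("tri",tri([(r,p),(s,q[:2])]).round(4))
for y in (a-90,a-180,a,a+90): go(c[0],c[1],.01,y)
E
```

```text
clock: 14.0
tool_pos: [0.5781, -0.2509, 0.2137]
tool_rot: [-3.112, 0.427, 0.001]
force: [-0.2, -0.8, -0.6]
width: 0.0855
grasp_force: 0.0
[]Traceback (most recent call last):
  File "<stdin>", line 4, in <module>
  File "h.py", line 39, in disc
    im,px,n=rect(r,c,z,.055);h=cv2.cvtColor(im,cv2.COLOR_BGR2HSV)
            ~~~~^^^^^^^^^^^^
  File "h.py", line 33, in rect
    X=np.stack(np.meshgrid(c[0]+g,c[1]+g)+[np.full((n,n),z)],-1)  # img[row=y,col=x]
               ~~~~~~~~~~~~~~~~~~~~~~~~~~^~~~~~~~~~~~~~~~~~~
TypeError: can only concatenate tuple (not "list") to tuple
```

```bash
sed -i 's/np.stack(np.meshgrid(c\[0\]+g,c\[1\]+g)+\[np.full((n,n),z)\],-1)/np.stack([*np.meshgrid(c[0]+g,c[1]+g),np.full((n,n),z)],-1)/' h.py
python3 - <<'E'
from h import *
r=viewer.capture("wrist");s=viewer.capture("side")
c,a,im=disc(r,(.5685,-.2465))
cv2.imwrite("pics/c5.png",np.hstack([cv2.resize(im,(400,400)),cv2.resize(r["img"][100:400,120:520],(400,400))]))
p=proj(r,[c[0],c[1],.004])[0];ls=lm("side","friction1_c");print(p)
for q in ls: print("tri",q,tri([(r,p),(s,q[:2])]).round(4))
for y in (a-90,a): go(c[0],c[1],.01,y)
E
```

```text
disc c [ 0.5659 -0.2429] dia [0.0691 0.07  ] notch 2.7 h4/dc 0.2145896696860502
[316.0234405  233.97669497]
go [  0.    0.  -18.3] [-1.42 -0.37 20.43] q6 79.4 clk 14.3
go [ 0.  -0.  71.7] [-1.42 -0.37 20.43] q6 79.4 clk 14.3
```

View pics/c5.png

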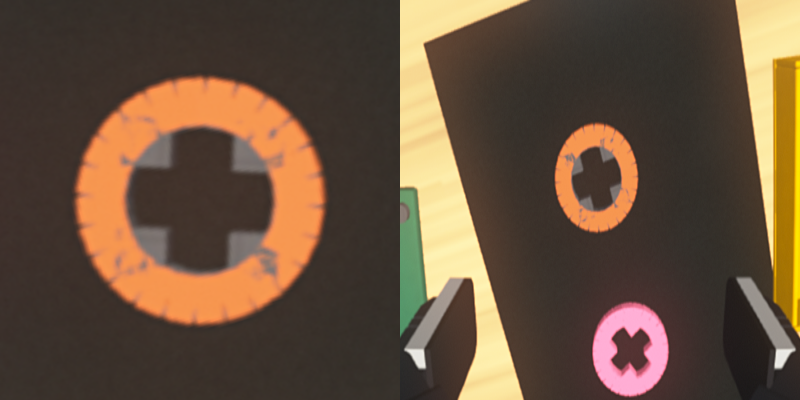

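The left half is the rectified disc and the right half the raw crop. The copper disc is centred with notches at about 3° to world axes, and the pink cross-bore disc below stays untouched. I reach for the copper one.

```bash
python3 -m crank '[[0,0,-9,-1.4,-0.35,5,0],[0,0,-18.3,-1.4,-0.35,10,0],[0,0,-18.3,-1.4,-0.35,15,0],[0,0,-18.3,-1.4,-0.35,18,0],[0,0,-18.3,-1.4,-0.35,19.8,0],[0,0,-18.3,-1.4,-0.35,19.8,0],[0,0,-18.3,-1.4,-0.35,19.8,255],[0,0,-18.3,-1.4,-0.35,19.8,255],[0,0,-18.3,-1.4,-0.35,19.8,255],[0,0,-18.3,-1.4,-0.35,19.8,255],[0,0,-18.3,-1.4,-0.35,19.8,255]]' 60
python3 -c "
from h import *
s=status.observe();print(s['ft_torque'],s['tool_pos'])"
```

```text
clock: 15.72
tool_pos: [0.5669, -0.2432, 0.0183]
tool_rot: [3.14, 0.076, 0.003]
force: [-2.4, 1.3, 9.4]
width: 0.0644
grasp_force: 63.4
[ 0.20345371  0.37873413 -0.0139744 ] [ 0.56694807 -0.243185    0.01831273]
```

```bash
python3 -m crank '[[0,0,0,0,0,-4,255],[0,0,0,0,0,-9,255],[0,0,0,0,0,-14,255],[0,0,9,-4.4,-12,-15.5,255],[0,0,18.2,-8.8,-23.8,-15.5,255],[0,0,18.2,-8.8,-23.8,-15.5,255],[0,0,18.2,-8.8,-23.8,-15.5,255],[0,0,18.2,-8.8,-23.8,-15.5,255],[0,0,18.2,-8.8,-23.8,-15.5,255],[0,0,18.2,-8.8,-23.8,-15.5,255],[0,0,18.2,-8.8,-23.8,-15.5,255]]'
python3 - <<'E'
from h import *
r=viewer.capture("wrist");a=cv2.imread("pics/w4.png")
cv2.imwrite("pics/c6.png",np.hstack([cv2.resize(a[200:480,140:500],(400,311)),cv2.resize(r["img"][200:480,140:500],(400,311))]))
st=status.observe();R=Rn.from_rotvec(st["tool_rot"]).as_matrix();y=R[:,1];print("yaw",np.degrees(np.arctan2(y[1],y[0])),st["tool_pos"])
go(.4664,-.009,.16,-105.55)
E
```

```text
clock: 17.1
tool_pos: [0.4672, -0.0103, 0.1713]
tool_rot: [3.113, -0.424, 0.0]
force: [0.1, -0.1, -0.7]
width: 0.0639
grasp_force: 67.9
yaw -105.52525332094429 [ 0.46708584 -0.01017624  0.17124548]
go [ 0. -0.  0.] [-0.1  -0.09  1.12] q6 100.6 clk 17.1
```

View pics/c6.png

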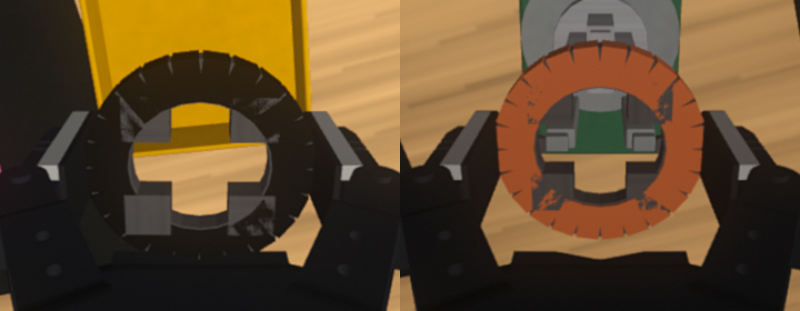

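The left crop is the worn disc as it was held, the right one the fresh disc, held level at (600,139) of the crop. I convert both centres into offsets from the tool.

Run:
```python
from h import *
r=viewer.capture("wrist");st=status.observe();R=Rn.from_rotvec(st["tool_rot"]).as_matrix()
f=lambda x,z:proj(r,st["tool_pos"]+R@np.array([x,0,z]))[0]
for z,v in ((.0014,337.7),(.0143,325.1)):
    xs=np.linspace(-.02,.02,401);ys=np.array([f(x,z)[1] for x in xs]);print(z,"x off",xs[np.argmin(abs(ys-v))])
```

```text
0.0014 x off 0.0025000000000000022
0.0143 x off 0.0006999999999999992
```

```bash
python3 -m crank '[[0,0,0,0.08,-0.08,4,255],[0,0,0,0.08,-0.08,7.5,255],[0,0,0,0.08,-0.08,8.2,255],[0,0,0,0.08,-0.08,8.8,255],[0,0,0,0.08,-0.08,9.4,255],[0,0,0,0.08,-0.08,9.4,255]]'; python3 -m crank '[[0,0,0,0,0,0.5,255],[0,0,0,0,0,1,255],[0,0,0,0,0,1,255]]'
```

```text
clock: 17.95
tool_pos: [0.4678, -0.009, 0.0776]
tool_rot: [3.113, -0.422, 0.001]
force: [-0.6, -4.9, -4.8]
width: 0.0638
grasp_force: 67.6
clock: 18.32
tool_pos: [0.4679, -0.009, 0.0676]
tool_rot: [3.113, -0.422, 0.001]
force: [-0.5, -6.2, -4.0]
width: 0.0638
grasp_force: 67.5
```

```bash
python3 -m crank '[[0,0,0,0,0,0.6,255],[0,0,0,0,0,1.2,255],[0,0,0,0,0,1.8,255],[0,0,0,0,0,2.15,255],[0,0,0,0,0,2.3,255],[0,0,0,0,0,2.3,255]]'
```

```text
clock: 19.08
tool_pos: [0.468, -0.009, 0.0461]
tool_rot: [3.113, -0.422, 0.002]
force: [-10.1, -6.7, 40.1]
width: 0.0637
grasp_force: 72.6
```

The disc is seated: 40 N contact at TCP 0.046 m. I release, lift and go on to view steel plate A.

```bash
python3 -m crank '[[0,0,0,0,0,-0.2,255],[0,0,0,0,0,-0.2,0],[0,0,0,0,0,-0.2,0],[0,0,0,0,0,-0.2,0],[0,0,0,0,0,-5,0],[0,0,0,0,0,-11,0],[0,0,0,1.1,0,-17,0],[0,0,0,1.1,0,-17,0]]'
python3 - <<'E'
from h import *
r=viewer.capture("wrist");cv2.imwrite("pics/w7.png",r["img"][100:400,180:480])
c,a,im=disc(r,(.4664,-.009),.032)
print([(p,atz(r,p[:2],.072).round(4)) for p in lm("wrist","hub_top")])
E
python3 -m crank '[[0,0,-10,1,-5,0,0],[0,0,-55,1,-29,0,0],[0,0,-55,1,-29,0,0],[0,0,-55,1,-29,0,0],[0,0,-55,1,-29,0,0],[0,0,-55,1,-29,0,0],[0,0,-55,1,-29,0,0],[0,0,-55,1,-29,0,0],[0,0,-55,1,-29,0,0]]'
python3 - <<'E'
from h import *
r=viewer.capture("wrist");cv2.imwrite("pics/w8.png",r["img"])
st=status.observe();print(st["tool_pos"])
c,a,im=steel(r,(.557,.258))
st=steel(r,(.497,.378))
b=cv2.imread("pics/w7.png");cv2.imwrite("pics/c8.png",np.hstack([b,cv2.resize(r["img"],(400,300))]))
go(c[0],c[1],.016,a-90);go(c[0],c[1],.016,a+90)
E
```

```text
clock: 20.08
tool_pos: [0.4814, -0.0119, 0.2186]
tool_rot: [-3.113, 0.422, -0.013]
force: [-0.1, -0.3, -0.5]
width: 0.085
grasp_force: 0.0
disc c [ 0.4667 -0.0078] dia [0.0671 0.068 ] notch 71.4 h4/dc 0.02472475599478593
[((326.01599999999996, 264.48, 0.6), array([ 0.463 , -0.0099,  0.072 ]))]
clock: 21.3
tool_pos: [0.5651, 0.2642, 0.2142]
tool_rot: [2.957, 1.06, -0.001]
force: [0.5, -0.7, -0.5]
width: 0.0855
grasp_force: 0.0
[0.5652109  0.26432871 0.21436159]
steel c [0.5605 0.2578] bore [0.0411 0.0418] long ear -143.7 ends 0.06 -0.0471
steel c [0.4973 0.3782] bore [0.0398 0.0416] long ear 97.7 ends 0.0603 -0.0472
go [-0.   0.   3.1] [-0.77  0.2  19.84] q6 72.8 clk 21.4
go [-0.   0.   3.1] [-0.77  0.2  19.84] q6 72.8 clk 21.4
```

View pics/c8.png

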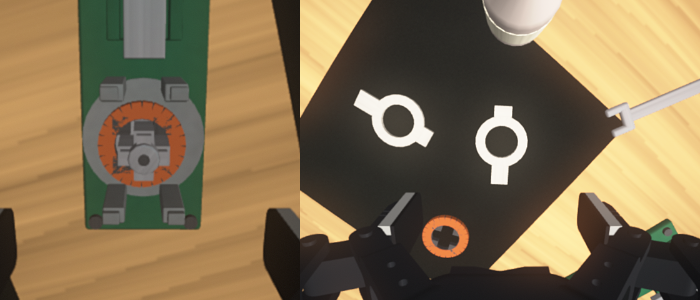

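The left crop shows the copper disc flat around the hub at (145,155). The right one shows both white steel plates, A at (500,140) and B at (397,120), clear of the bottle. I turn so that the camera faces away from the bottle.

```bash
python3 -m crank '[[0,0,-90,-0.8,0.2,3,0],[0,0,-90,-0.8,0.2,5,0],[0,0,-90,-0.8,0.2,5,0],[0,0,-90,-0.8,0.2,5,0],[0,0,-90,-0.8,0.2,5,0],[0,0,-90,-0.8,0.2,5,0],[0,0,-90,-0.8,0.2,5,0],[0,0,-90,-0.8,0.2,5,0],[0,0,-90,-0.8,0.2,5,0],[0,0,-90,-0.8,0.2,5,0]]'
python3 -m crank '[[0,0,-86.9,0,0,0,0],[0,0,-86.9,0,0,0,0],[0,0,-86.9,0,0,0,0],[0,0,-86.9,0,0,0,0],[0,0,-86.9,0,0,0,0],[0,0,-86.9,0,0,0,0],[0,0,-86.9,0,0,0,0],[0,0,-86.9,0,0,0,0],[0,0,-86.9,0,0,0,0],[0,0,-86.9,0,0,0,0]]'
python3 - <<'E'
from h import *
st=status.observe();print(st["tool_pos"],np.degrees(st["joint_positions"][5]))
r=viewer.capture("wrist");
c,a,im=steel(r,(.5605,.2578))
go(c[0],c[1],.016,a-90);go(.5605,.2578,.016,-143.7-90)
E
```

```text
clock: 22.6
tool_pos: [0.5604, 0.2581, 0.1645]
tool_rot: [1.341, 2.841, 0.0]
force: [0.9, 0.3, 0.6]
width: 0.0853
grasp_force: 0.0
clock: 23.85
tool_pos: [0.5603, 0.2584, 0.1644]
tool_rot: [-0.975, 2.986, 0.0]
force: [-0.6, -1.2, -0.5]
width: 0.0856
grasp_force: 0.0
[0.56032929 0.25841835 0.16437237] -104.2201998723156
steel c [0.5613 0.2582] bore [0.0411 0.0423] long ear -143.8 ends 0.0591 -0.0481
go [ 0.  0. -0.] [-0.06 -0.08 14.84] q6 -104.3 clk 23.9
go [ 0.   0.  -0.1] [ 0.02 -0.06 14.84] q6 -104.3 clk 23.9
```

The two opposite views agree within 1 mm. I descend and grip.

```bash
python3 -m crank '[[0,0,0,0,-0.07,6,0],[0,0,0,-0.03,-0.07,11,0],[0,0,0,-0.03,-0.07,14,0],[0,0,0,-0.03,-0.07,14.9,0],[0,0,0,-0.03,-0.07,14.9,0],[0,0,0,-0.03,-0.07,14.9,255],[0,0,0,-0.03,-0.07,14.9,255],[0,0,0,-0.03,-0.07,14.9,255],[0,0,0,-0.03,-0.07,14.9,255],[0,0,0,-0.03,-0.07,14.9,255]]'
python3 -c "
from h import *
go(.467,-.0087,.17,74.45)"
```

```text
clock: 25.15
tool_pos: [0.5619, 0.2585, 0.0174]
tool_rot: [-0.981, 2.982, 0.0]
force: [-2.2, -1.4, 12.5]
width: 0.0636
grasp_force: 62.7
go [ 0.   0.1 52. ] [ 23.47 -15.88 -15.31] q6 -104.5 clk 25.1
```

```bash
python3 -m crank '[[0,0,0,0,0,-4,255],[0,0,0,0,0,-9,255],[0,0,0,0,0,-14,255],[0,0,20,10,-7,-15.5,255],[0,0,52,23.4,-15.95,-15.5,255],[0,0,52,23.4,-15.95,-15.5,255],[0,0,52,23.4,-15.95,-15.5,255],[0,0,52,23.4,-15.95,-15.5,255],[0,0,52,23.4,-15.95,-15.5,255],[0,0,52,23.4,-15.95,-15.5,255],[0,0,52,23.4,-15.95,-15.5,255]]'
python3 - <<'E'
from h import *
r=viewer.capture("wrist");cv2.imwrite("pics/c9.png",r["img"])
st=status.observe();print(st["tool_pos"])
go(.468,-.009,.1,74.45)
E
```

```text
clock: 26.52
tool_pos: [0.4681, -0.0084, 0.1706]
tool_rot: [0.421, 3.112, 0.0]
force: [-0.3, 0.2, -1.4]
width: 0.0635
grasp_force: 67.7
[ 0.46790839 -0.00834586  0.17043815]
go [0.  0.  0.1] [-0.02 -0.06  7.04] q6 -79.3 clk 26.6
```

View pics/c9.png

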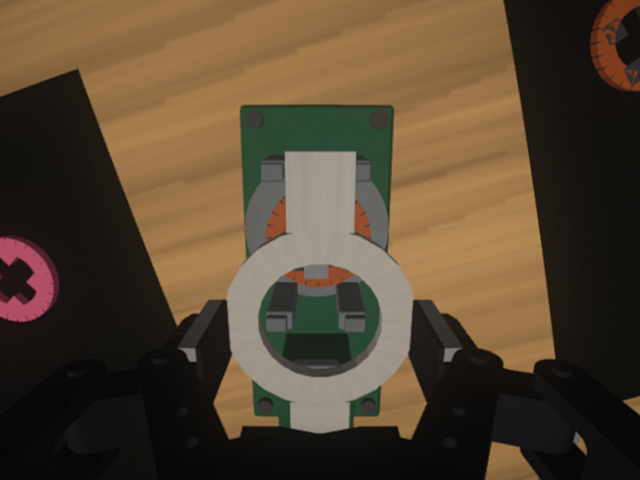

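The plate is level and its long ear points up the image, which is seat -x, over the far slot. I lower it.

```bash
python3 -m crank '[[0,0,0,0,-0.05,4,255],[0,0,0,0,-0.05,7.5,255],[0,0,0,0,-0.05,8.2,255],[0,0,0,0,-0.05,8.8,255],[0,0,0,0,-0.05,9.4,255],[0,0,0,0,-0.05,9.4,255]]'; python3 -m crank '[[0,0,0,0,0,0.5,255],[0,0,0,0,0,1,255],[0,0,0,0,0,1.6,255],[0,0,0,0,0,2.1,255],[0,0,0,0,0,2.4,255],[0,0,0,0,0,2.4,255]]'
```

```text
clock: 27.32
tool_pos: [0.4676, -0.0096, 0.0766]
tool_rot: [0.425, 3.112, 0.0]
force: [-0.2, 0.5, -1.4]
width: 0.0637
grasp_force: 67.7
clock: 28.08
tool_pos: [0.4673, -0.0097, 0.0533]
tool_rot: [0.425, 3.112, 0.0]
force: [-8.0, -0.4, 36.3]
width: 0.0632
grasp_force: 72.1
```

Seated at 0.0533 m as predicted. I release and go to view copper disc A.

```bash
python3 -m crank '[[0,0,0,0,0,-0.2,255],[0,0,0,0,0,-0.2,0],[0,0,0,0,0,-0.2,0],[0,0,0,0,0,-0.2,0],[0,0,0,0,0,-5,0],[0,0,0,0,0,-11,0],[0,0,0,0,0,-16,0],[0,0,0,6,11,-17.5,0],[0,0,0,12.1,22.4,-17.5,0],[0,0,0,12.1,22.4,-17.5,0],[0,0,0,12.1,22.4,-17.5,0],[0,0,0,12.1,22.4,-17.5,0],[0,0,0,12.1,22.4,-17.5,0]]'
python3 - <<'E'
from h import *
r=viewer.capture("wrist");t=viewer.capture("top")
st=status.observe();print(st["tool_pos"])
c,a,im=disc(r,(.3995,.2326))
cv2.imwrite("pics/c10.png",np.hstack([cv2.resize(im,(300,300)),cv2.resize(r["img"],(400,300))]))
for k in (0,90,-90):go(c[0],c[1],.016,a+k)
E
```

```text
clock: 29.7
tool_pos: [0.4105, 0.2387, 0.2271]
tool_rot: [-0.422, -3.113, 0.001]
force: [-0.1, -0.6, -0.0]
width: 0.0855
grasp_force: 0.0
[0.41095684 0.23753677 0.22709988]
disc c [0.4017 0.2307] dia [0.0691 0.0696] notch 21.9 h4/dc 0.21759962225983986
go [-0.  -0.  52.6] [ 0.7  -0.9  21.11] q6 -48.0 clk 29.8
go [ -0.   -0.  -37.4] [ 0.7  -0.9  21.11] q6 -48.0 clk 29.8
go [ -0.   -0.  -37.4] [ 0.7  -0.9  21.11] q6 -48.0 clk 29.8
```

View pics/c10.png

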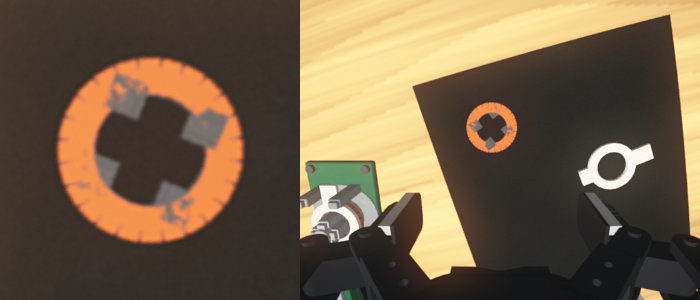

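The disc's notches are at 22° (crop cross), centre (0.4017, 0.2307). I grip it.

```bash
python3 -m crank '[[0,0,-10,0.7,-0.9,5,0],[0,0,-20,0.7,-0.9,10,0],[0,0,-30,0.7,-0.9,14,0],[0,0,-37.4,0.7,-0.9,17,0],[0,0,-37.4,0.7,-0.9,19,0],[0,0,-37.4,0.7,-0.9,21.1,0],[0,0,-37.4,0.7,-0.9,21.1,0],[0,0,-37.4,0.7,-0.9,21.1,255],[0,0,-37.4,0.7,-0.9,21.1,255],[0,0,-37.4,0.7,-0.9,21.1,255],[0,0,-37.4,0.7,-0.9,21.1,255],[0,0,-37.4,0.7,-0.9,21.1,255]]'
python3 -c "
from h import *
go(.467,-.0087,.17,74.45)"
```

```text
clock: 31.3
tool_pos: [0.4022, 0.2315, 0.0176]
tool_rot: [-0.595, 3.083, 0.0]
force: [0.6, -6.9, 10.0]
width: 0.0643
grasp_force: 63.0
go [ 0.   0.1 37.4] [  2.9  -24.71 -15.24] q6 -85.6 clk 31.3
```

```bash
python3 -m crank '[[0,0,0,0,0,-4,255],[0,0,0,0,0,-9,255],[0,0,0,0,0,-14,255],[0,0,15,1,-9,-15.4,255],[0,0,37.4,2.85,-24.75,-15.4,255],[0,0,37.4,2.85,-24.75,-15.4,255],[0,0,37.4,2.85,-24.75,-15.4,255],[0,0,37.4,2.85,-24.75,-15.4,255],[0,0,37.4,2.85,-24.75,-15.4,255],[0,0,37.4,2.85,-24.75,-15.4,255],[0,0,37.4,2.85,-24.75,-15.4,255]]'
python3 - <<'E'
from h import *
r=viewer.capture("wrist");cv2.imwrite("pics/c11.png",r["img"][120:480,120:520])
st=status.observe();print(st["tool_pos"])
go(.4677,-.009,.1,74.45)
E
```

```text
clock: 32.67
tool_pos: [0.4672, -0.0075, 0.1704]
tool_rot: [0.422, 3.113, 0.0]
force: [0.3, 0.9, -0.7]
width: 0.0641
grasp_force: 68.3
[ 0.46721172 -0.00758842  0.17037993]
go [ 0.  -0.   0.1] [-0.08 -0.12  7.04] q6 -79.2 clk 32.7
```

View pics/c11.png

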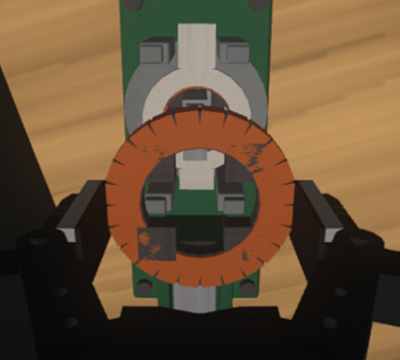

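The disc is square to the seat, and steel A lies in the slots below it. I lower the disc.

```bash
python3 -m crank '[[0,0,0,-0.08,-0.12,4,255],[0,0,0,-0.08,-0.12,7.5,255],[0,0,0,-0.08,-0.12,8.2,255],[0,0,0,-0.08,-0.12,8.8,255],[0,0,0,-0.08,-0.12,9.4,255],[0,0,0,-0.08,-0.12,9.4,255]]'; python3 -m crank '[[0,0,0,0,0,0.5,255],[0,0,0,0,0,1,255],[0,0,0,0,0,1.5,255],[0,0,0,0,0,1.75,255],[0,0,0,0,0,1.75,255]]'
```

```text
clock: 33.48
tool_pos: [0.468, -0.0099, 0.0766]
tool_rot: [0.425, 3.112, 0.0]
force: [0.4, -0.3, -2.6]
width: 0.0637
grasp_force: 68.3
clock: 34.1
tool_pos: [0.4677, -0.0099, 0.0596]
tool_rot: [0.425, 3.113, -0.0]
force: [-5.5, 0.7, 29.7]
width: 0.0639
grasp_force: 71.6
```

```bash
python3 -m crank '[[0,0,0,0,0,-0.2,255],[0,0,0,0,0,-0.2,0],[0,0,0,0,0,-0.2,0],[0,0,0,0,0,-0.2,0],[0,0,0,0,0,-5,0],[0,0,0,0,0,-11,0],[0,0,0,0,0,-16,0],[0,0,67,8,39.2,-16.5,0],[0,0,67,8,39.2,-16.5,0],[0,0,67,8,39.2,-16.5,0],[0,0,67,8,39.2,-16.5,0],[0,0,67,8,39.2,-16.5,0],[0,0,67,8,39.2,-16.5,0],[0,0,67,8,39.2,-16.5,0],[0,0,67,8,39.2,-16.5,0],[0,0,67,8,39.2,-16.5,0]]'
python3 - <<'E'
from h import *
r=viewer.capture("wrist");cv2.imwrite("pics/w12.png",r["img"])
print(status.observe()["tool_pos"])
c,a,im=steel(r,(.4973,.3782))
go(c[0],c[1],.016,a-90)
t=viewer.capture("top");h=cv2.cvtColor(t["img"],cv2.COLOR_BGR2HSV);m=((h[...,0]>4)&(h[...,0]<12)&(h[...,1]>150)).astype(np.uint8)
n,l,s,cc=cv2.connectedComponentsWithStats(m);print([(cc[i].round(),s[i,4]) for i in range(1,n) if s[i,4]>60])
cv2.imwrite("pics/t12.png",np.hstack([t["img"][150:400,280:560],cv2.resize(r["img"],(333,250))]))
E
```

```text
clock: 36.1
tool_pos: [0.4953, 0.3895, 0.2232]
tool_rot: [-2.069, -2.364, 0.001]
force: [0.4, -0.1, -0.8]
width: 0.0853
grasp_force: 0.0
[0.49538235 0.38840275 0.22331526]
steel c [0.4979 0.3773] bore [0.0409 0.0418] long ear 97.4 ends 0.0593 -0.048
go [-0.1  0.   0.2] [-1.11  0.13 20.73] q6 27.8 clk 36.1
[(array([ 15., 316.]), np.int32(105))]
```

View pics/t12.png

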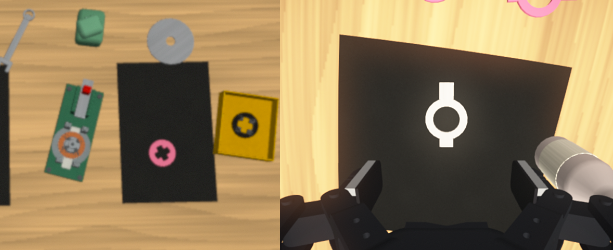

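The left crop shows the black worn disc in the tray at (246,124) and no other copper disc anywhere. On the right, steel B is at (446,118). I grip it.

```bash
python3 -m crank '[[0,0,0.2,-1.1,0.13,6,0],[0,0,0.2,-1.1,0.13,12,0],[0,0,0.2,-1.1,0.13,17,0],[0,0,0.2,-1.1,0.13,19.5,0],[0,0,0.2,-1.1,0.13,20.7,0],[0,0,0.2,-1.1,0.13,20.7,0],[0,0,0.2,-1.1,0.13,20.7,255],[0,0,0.2,-1.1,0.13,20.7,255],[0,0,0.2,-1.1,0.13,20.7,255],[0,0,0.2,-1.1,0.13,20.7,255],[0,0,0.2,-1.1,0.13,20.7,255]]'
python3 -c "
from h import *
go(.4675,-.0092,.175,-105.55)"
```

```text
clock: 37.58
tool_pos: [0.4992, 0.3787, 0.0189]
tool_rot: [2.076, 2.357, 0.003]
force: [-1.3, -5.2, 15.2]
width: 0.0632
grasp_force: 61.7
go [  0.1   0.  -67.2] [-38.06  -8.02 -15.66] q6 27.2 clk 37.6
```

```bash
python3 -m crank '[[0,0,0,0,0,-4,255],[0,0,0,0,0,-9,255],[0,0,0,0,0,-14,255],[0,0,10,-4,-1,-15.7,255],[0,0,112.8,-38.1,-7.9,-15.7,255],[0,0,112.8,-38.1,-7.9,-15.7,255],[0,0,112.8,-38.1,-7.9,-15.7,255],[0,0,112.8,-38.1,-7.9,-15.7,255],[0,0,112.8,-38.1,-7.9,-15.7,255],[0,0,112.8,-38.1,-7.9,-15.7,255],[0,0,112.8,-38.1,-7.9,-15.7,255],[0,0,112.8,-38.1,-7.9,-15.7,255],[0,0,112.8,-38.1,-7.9,-15.7,255],[0,0,112.8,-38.1,-7.9,-15.7,255],[0,0,112.8,-38.1,-7.9,-15.7,255],[0,0,112.8,-38.1,-7.9,-15.7,255],[0,0,112.8,-38.1,-7.9,-15.7,255]]'
python3 - <<'E'
from h import *
r=viewer.capture("wrist");cv2.imwrite("pics/c13.png",r["img"])
print(status.observe()["tool_pos"])
go(.4686,-.0095,.1,-105.55)
E
```

```text
clock: 39.7
tool_pos: [0.4683, -0.0095, 0.174]
tool_rot: [-3.113, 0.422, -0.001]
force: [0.8, -0.8, -0.9]
width: 0.0629
grasp_force: 66.4
[ 0.46831458 -0.0094594   0.17393058]
go [-0.  -0.   0.1] [ 0.03 -0.    7.39] q6 100.6 clk 39.8
```

View pics/c13.png

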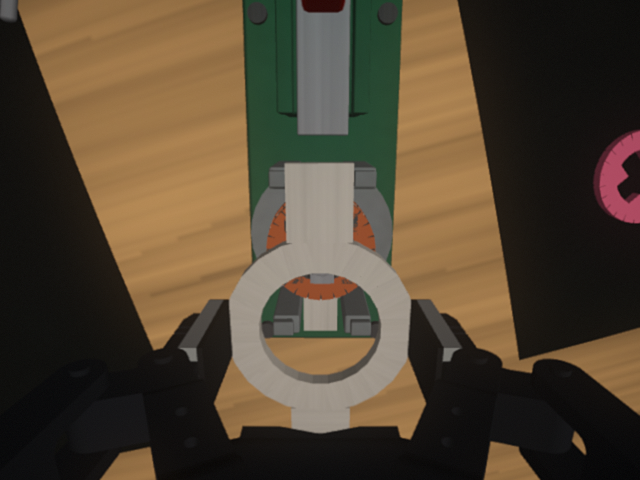

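Steel B is level and its long ear points to the lock side, opposite to A. I lower it.

```bash
python3 -m crank '[[0,0,0,0.03,0,4,255],[0,0,0,0.03,0,7.5,255],[0,0,0,0.03,0,8.3,255],[0,0,0,0.03,0,9.2,255],[0,0,0,0.03,0,9.2,255]]'; python3 -m crank '[[0,0,0,0,0,0.5,255],[0,0,0,0,0,1,255],[0,0,0,0,0,1.4,255],[0,0,0,0,0,1.4,255]]'
```

```text
clock: 40.38
tool_pos: [0.4688, -0.0096, 0.0821]
tool_rot: [-3.113, 0.424, -0.001]
force: [-0.4, -0.0, -1.7]
width: 0.0628
grasp_force: 66.9
clock: 40.88
tool_pos: [0.4688, -0.0096, 0.0688]
tool_rot: [-3.113, 0.425, -0.001]
force: [-7.4, -0.1, 32.7]
width: 0.063
grasp_force: 72.1
```

Seated as predicted. I release, lift and check the pack from above.

```bash
python3 -m crank '[[0,0,0,0,0,-0.2,255],[0,0,0,0,0,-0.2,0],[0,0,0,0,0,-0.2,0],[0,0,0,0,0,-0.2,0],[0,0,0,0,0,-5,0],[0,0,0,0,0,-11,0],[0,0,0,2,0,-14,0],[0,0,0,2,0,-14,0]]'
python3 - <<'E'
from h import *
r=viewer.capture("wrist");s=viewer.capture("side");cv2.imwrite("pics/c14.png",np.hstack([r["img"][60:420,140:500],cv2.resize(s["img"][190:290,300:420],(432,360),interpolation=cv2.INTER_CUBIC)]))
print("z",[(q,tri([(r,lm("wrist",q)[0][:2]),(s,lm("side",q)[0][:2])]).round(4)) for q in ("hub_top","lock_grip") if lm("wrist",q) and lm("side",q)])
steel(r,(.467,-.009),.053)
go(.596,-.046,.105,-105.55)
E
```

```text
clock: 41.88
tool_pos: [0.4903, -0.0153, 0.2101]
tool_rot: [-3.112, 0.425, -0.009]
force: [-0.3, 0.1, -0.5]
width: 0.0854
grasp_force: 0.0
z [('hub_top', array([ 0.4652, -0.0091,  0.0755])), ('lock_grip', array([0.5279, 0.002 , 0.15  ]))]
steel c [ 0.4701 -0.0087] bore [0.0384 0.0405] long ear 168.7 ends 0.0576 -0.0568
go [0.  0.1 0. ] [11.3   0.09 10.22] q6 100.2 clk 42.4
```

View pics/c14.png

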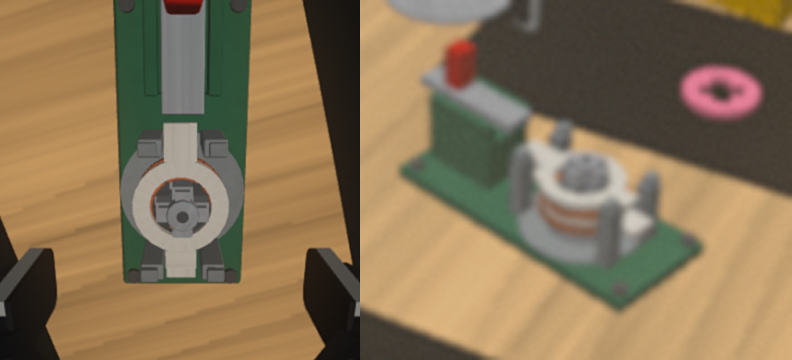

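The pack is flat, with both ears in the slots and copper and white layers alternating at about (585,200). Now I grip the lock and push it across.

```bash
python3 -m crank '[[0,0,0,6,0.1,0,0],[0,0,0,11.3,0.1,0,0],[0,0,0,11.3,0.1,4,0],[0,0,0,11.3,0.1,8,0],[0,0,0,11.3,0.1,10.1,0],[0,0,0,11.3,0.1,10.1,0],[0,0,0,11.3,0.1,10.1,255],[0,0,0,11.3,0.1,10.1,255],[0,0,0,11.3,0.1,10.1,255],[0,0,0,11.3,0.1,10.1,255],[0,0,0,11.3,0.1,10.1,255]]' 50; python3 -m crank '[[0,0,0,-1,0,0,255],[0,0,0,-2,0,0,255],[0,0,0,-3,0,0,255],[0,0,0,-4,0,0,255],[0,0,0,-4.4,0,0,255],[0,0,0,-4.4,0,0,255]]'
```

```text
clock: 43.75
tool_pos: [0.5967, -0.0464, 0.1076]
tool_rot: [3.113, -0.425, 0.001]
force: [-1.4, -2.2, 8.4]
width: 0.0191
grasp_force: 48.7
clock: 44.5
tool_pos: [0.554, -0.0345, 0.1076]
tool_rot: [3.113, -0.425, 0.001]
force: [-2.6, -3.3, 10.0]
width: 0.0194
grasp_force: 50.6
```

```bash
python3 -m crank '[[0,0,0,-0.2,0,0,255],[0,0,0,-0.4,0,0,255],[0,0,0,-0.5,0,0,255],[0,0,0,-0.5,0,0,255]]'
```

```text
clock: 45.0
tool_pos: [0.553, -0.0342, 0.1077]
tool_rot: [3.112, -0.424, 0.012]
force: [17.8, -12.8, -11.9]
width: 0.019
grasp_force: 49.3
```

The lock stalled after 45.3 mm of travel, so it is at its stop. I release and withdraw, then look.

```bash
python3 -m crank '[[0,0,0,0.3,0,0,255],[0,0,0,0.3,0,0,0],[0,0,0,0.3,0,0,0],[0,0,0,0.3,0,0,0],[0,0,0,0.3,0,-5,0],[0,0,0,0.3,0,-11,0],[0,0,0,0.3,0,-14,0],[0,0,0,0.3,0,-14,0]]'
python3 - <<'E'
from h import *
r=viewer.capture("wrist");s=viewer.capture("side");cv2.imwrite("pics/c15.png",np.hstack([cv2.resize(r["img"],(400,300)),cv2.resize(s["img"][170:290,280:440],(400,300),interpolation=cv2.INTER_CUBIC)]))
h=cv2.cvtColor(r["img"],cv2.COLOR_BGR2HSV);m=(((h[...,0]<8)|(h[...,0]>174))&(h[...,1]>180)&(h[...,2]>120)).astype(np.uint8)
n,l,st,c=cv2.connectedComponentsWithStats(m);g=[c[i] for i in range(1,n) if st[i,4]>300]
g=[atz(r,p,.108) for p in g];print(g,[np.hypot(*(p[:2]-[.4667,-.009])) for p in g])
E
```

```text
clock: 46.0
tool_pos: [0.5533, -0.0339, 0.2493]
tool_rot: [-3.113, 0.425, -0.007]
force: [-0.0, 0.0, 0.4]
width: 0.0856
grasp_force: 0.0
[array([ 0.55160593, -0.03325706,  0.108     ])] [np.float64(0.08830301201167977)]
```

View pics/c15.png

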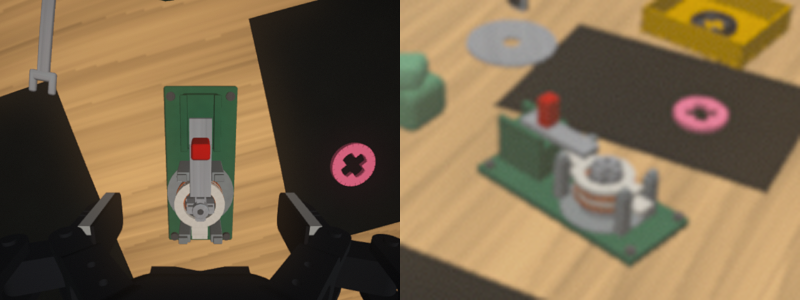

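The lock grip measures 88.3 mm from the axis, where fully across is 88 mm. The tongue lies over the pack's rim at (200,185), the worn disc is in the tray, and the gripper is clear.

```bash
python3 -c "
from plant import order
print(order.close_job())"
```

```text
the job is handed in; nothing more can be done
None
```

The job is handed in, though the hand-in returned no verdict: the pack is friction, steel, friction, steel (only two friction discs were found), the long ears point opposite ways, the worn disc is in the scrap tray and the lock is fully across.

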